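Open the sampling valve to the mark and hold it

ROBOT

A 6-joint arm with a two-finger parallel gripper is mounted at the origin on the work surface. World frame = base frame: x ahead of the robot, y to its left, z up, the work surface at z = 0. Lengths are in m, angles in rad, forces in N, time in s.
With the tool pointing down it reaches from about 0.35 to 0.975 m from the base axis. Payload 4.9 kg.
Tool frame: the origin (TCP) lies on the mounting face of the last link; the fingertips stand 173 mm ahead of it and the grasp point (between the pads) lies 155 mm ahead of it (tcp_to_grasp is the distance from the TCP to the grasp point, in m); z points along the fingers, y is the line along which they close (so a half turn about z gives the same grasp; the last joint's range is limited). The gripper opens to 85 mm and grips with 20 to 120 N. Pads are 22 mm wide; open, the fingers measure 114 mm over their backs; the gripper's body (76 mm by 85 mm) begins 54 mm behind the grasp point. The pads swing forward as they close: fully open they stand 13 mm farther back than shut.
Start: joints at [-1.247, 0.053, 1.613, -0, 1.476, -0.119], TCP at [0.268, -0.565, 0.405] pointing down, gripper open.
Joint ranges: [-3.01, 3.01], [-1.01, 2.22], [0.06, 2.58], [-1.02, 4.17], [0.09, 2.62], [-3.14, 3.14]. Speed limits (rad/s): [2.57, 2.57, 3.14, 3.14, 3.14, 3.14].

INTERFACE

Orientations are given as a rotation vector (axis times angle).
In Python, from station import get_obs, get_image, calibration, finish_job, tcp_to_grasp gives the robot as it stands. The module is installed in compiled form; this text tells all that it offers.
- The arm moves only by the tool arm_command, never from a script. Its argument "plan" is a list that holds one entry, the list of rows, each a list of 6 numbers: the shift along the tool's x, y, z in cm, then the turn, a rotation vector about the tool's x, y, z in rad. A call has 1 to 12 rows; each row is the pose to reach, as a shift and turn from the pose commanded when the call began, along the tool's axes at that moment; what a row does not reach only later rows make up. A row lasts 1/12 s, in which the tool goes at most 41.7 mm and 7.16 degrees, less where a joint would pass 70% of its speed; a pose out of reach is approached as far as the arm can. A call with a gripper value outside its range is refused whole. "gripper" is the closure, from -1 (fully open) to 1 (shut), set as the call begins (left out, the last holds). The fingers move at their own pace and stop on an object; "force" is the grip in N (left out, the last holds). Time passes only in rows, so rows that repeat a pose let the fingers close. It gives the time, the measured TCP pose, the force, the opening and the grip force at its end, in the units of the state.
- get_obs(): the state, without advancing time (a new reading comes with each control period).
- get_image(name): name is "scene" or "top" or "wrist"; returns (picture, depth): 420x560x3 uint8, blue, green, red; 420x560 float32, m along the optical axis (not along the pixel's ray), 0 where there is no reading.
- calibration(name): a dict with "fx", "fy", "cx", "cy" (pixels), "pose" (4x4, takes a point from camera to world coordinates). Camera axes: x right, y up, looking along -z (the intrinsics and any distortion apply to the point x, -y, -z); pixel columns grow to the right and rows downward; lengths in m; the calibration is good to about 2 mm. A picture is of the moment at which its call begins: read the wrist's pose just before it. calibration takes no time and is no camera call; for the wrist camera it gives the pose at the moment of the call.
- finish_job(): hands the job in; it is judged then, once.
The state is a dict: "t": time; "q": joint angles; "dq": joint speeds; "effort": joint torques, N m; "tool_pos": TCP position; "tool_rot": TCP orientation; "contact_force": force on the tool from outside, world axes, zero at the start; "wrist_torque": the same for the moment, N m; "opening": finger opening in m; "grip_force": force on a finger pad.
Only numpy, scipy, OpenCV 4.12 (cv2) and the standard library are available. Lean on these libraries where they do the work, as an engineer would, in place of code of your own. Each camera call takes 0.05 s, during which the arm holds its last target. There are 200 camera calls.

TASK

Take a sample at the stainless sampling station: first turn the black selector knob clockwise from its closed position until it points at the outlet that carries the sample vial, seated in its click position there. Then pull the spring-loaded T-handle slide out until its pointer stands level with the marker clip on the scale, and keep it there: finish while still gripping the handle and holding the slide at the mark, since it springs back when let go. Leave the selector at the vial, and do not shift or knock over the beaker, bottle and screwdriver around the station.

Things in the scene. Friction and masses are not known exactly. Their poses are not given: they have to be found in the camera images.
- station: Low fixed stainless block, 210 (x) x 320 (y) x 45 mm high. Origin at the centre of its underside, z up; its -x side faces roughly to the robot (yaw varies). In its frame the selector's upright axis is at x -30, y +75 mm, the slide runs along x at y -70, the scale at y -136. Besides knob, vial and T-handle nothing stands over 18 mm above its top.
- selector (a joint): Angle (rad) of the black knob, growing clockwise from above. It clicks into detents at 0 (closed, the start), 0.5, 1.0 and 1.5, within about 0.03; up to 0.1 N m pulls it to the nearest. End stops -0.06 and 1.56. At angle q it points 0.75 - q anticlockwise from the station's +x axis: 0 is far left. An outlet lies in each of the directions of 0.5, 1.0 and 1.5.
- selector_grip (a point): On the knob's axis, 33 mm above the station's top, the height to pinch it from above; x axis = pointing direction. The knob is a bar 42 mm long (along the pointing direction), 14 mm thick, 12 to 42 mm above the station's top, on a 44 mm disc; a tongue with a white line, reaching 35 mm from the axis, marks its pointing end.
- selector_aim (a point): Aiming point that turns with the knob: 80 mm from the axis in the direction in which the knob points; it lies at an outlet's centre (in plan) when the knob points exactly at that outlet.
- vial: Sample vial fixed upright in one of the three outlets (80 mm from the knob's axis; which one varies): amber glass with black cap, 20 mm diameter at the foot, 44 mm tall. Origin at the centre of its underside, on the station's top. The two other outlets carry flat steel blanking discs, 20 mm diameter, 6 mm high.
- plunger (a joint): How far the slide is pulled out (m), along the station's -x axis (roughly towards the robot): 0 closed (start, kept there by the spring), 0.085 at the end stop. The spring pulls it back with 4 N at 0, rising by 1 N per 10 mm; let go, it returns to 0.
- handle: T-handle moving with the slide: black crossbar 56 mm long (station's y), 14 mm wide (x, the pull direction), 37 to 52 mm above the station's top, on an 11 mm round stem over a carriage 34 (x) x 24 mm that reaches 15 mm up. Origin under the crossbar's centre at the level of the station's top; axes as the station's. Free on both sides for pinching from above.
- handle_grip (a point): Centre of the crossbar, 44.5 mm above the station's top: the point to pinch.
- slide_pointer (a point): Tip of the slide's flat pointer, a 3 mm wide steel finger that sticks out from the carriage to the station's -y side, 56 mm from the crossbar's middle and level with it along x, 10 mm above the station's top.
- marker: The mark: a dark steel clip on the scale strip, block 10 x 14 x 10 mm with a 3 mm wide tongue pointing to the slide. Origin at its underside on the tongue's centre line; axes as the station's. The slide is at the mark when slide_pointer and marker have the same x in the station's frame. Fixed; its place varies (30 to 65 mm of pull).
- beaker: Bystander: open clear plastic beaker, 66 mm in diameter, 85 mm tall, standing beside the station; origin at the centre of its underside.
- bottle: Bystander: small amber jar with black lid, 54 mm in diameter, 100 mm tall, standing beside the station; origin at the centre of its underside.
- screwdriver: Bystander: screwdriver 170 mm long lying beyond the station; origin at its underside below the middle of its length.

How it is judged:
By the outcome, as a careful person would: the job done as asked, in the order asked, and still so for the second after the job is handed in, while the arm keeps its last pose, push and grip.
It also fails if it takes over 48 s, if anything falls off the work surface, if the arm or the gripper's body presses on something with over 40 N, if the wrist force passes 120 N, or if a joint passes its speed limit or range.

## Working session

There is one attempt and no reset: what is moved stays moved. The work goes in short steps, Python scripts to look and compute and a tool call to move; the robot and the scene stay as the last step left them, time stands still between calls to the robot, and variables do not carry over. Pictures are saved under pics/ and viewed, at most 10 in all, crops included, and the job is handed in when it is done.

Besides the shell and the picture viewer there is one more tool, called as name([rows], argument=value, ...), one row to a line, values as JSON. arm_command: Moves the arm, as the interface text tells. Its arguments: {"type":"object","properties":{"plan":{"type":"array"},"gripper":{"type":"number"},"force":{"type":"number"}},"required":["plan"]}

```bash
mkdir -p pics; ls; python3 - <<'E'
from station import *
import cv2,numpy as np
print(tcp_to_grasp); o=get_obs(); print(o['t'],o['tool_pos'],o['tool_rot'],o['opening'])
for n in ['top','scene']:
    im,d=get_image(n); cv2.imwrite(f'pics/{n}0.png',im); np.save(f'pics/{n}0.npy',d); c=calibration(n); print(n,{k:(np.round(v,4).tolist() if k=='pose' else v) for k,v in c.items()})
E
```

```text
pics
0.1547
0.0 [ 0.26770273 -0.56447936  0.40344839] [-3.06288884e+00 -6.89378066e-01  3.39049963e-04] 0.0853026558188435
top {'fx': 426.0315691017154, 'fy': 426.0315691017154, 'cx': 271.52493476656207, 'cy': 208.93235605920628, 'pose': [[-0.0132, 0.9921, -0.1249, 0.4808], [-0.9992, -0.0177, -0.0353, 0.037], [-0.0373, 0.1244, 0.9915, 1.093], [0.0, 0.0, 0.0, 1.0]]}
scene {'fx': 383.42223329819507, 'fy': 383.42223329819507, 'cx': 276.029689893134, 'cy': 212.06404805498855, 'pose': [[-0.0934, -0.7229, 0.6846, 1.1235], [0.9955, -0.0553, 0.0774, 0.1288], [-0.0181, 0.6887, 0.7248, 0.6151], [0.0, 0.0, 0.0, 1.0]]}
```

View pics/top0.png

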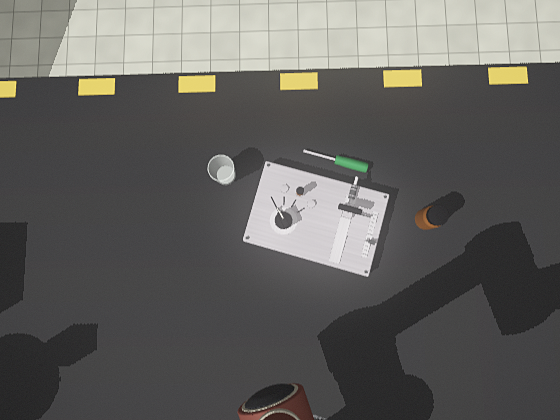

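View pics/scene0.png

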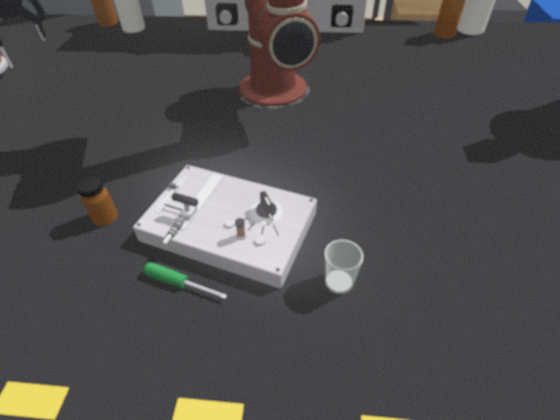

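The top view shows the station with corners at about (267,162), (388,194), (369,275) and (244,241). The knob is at (283,220), and the vial at (300,190) looks like the middle outlet. The T-handle is at (350,209) and the clip near (372,241). The scene view agrees on the vial being in the middle outlet.

```bash
cat > h.py <<'E'
from station import *
import cv2,numpy as np
from scipy.spatial.transform import Rotation as R
def cast(c,uv,z):
    uv=np.atleast_2d(np.array(uv,float)); P=c['pose']
    d=np.c_[(uv[:,0]-c['cx'])/c['fx'],-(uv[:,1]-c['cy'])/c['fy'],-np.ones(len(uv))]@P[:3,:3].T
    o=P[:3,3]; return o+d*((z-o[2])/d[:,2])[:,None]
def proj(c,X):
    X=np.atleast_2d(X); p=(X-c['pose'][:3,3])@c['pose'][:3,:3]
    return np.c_[c['cx']+c['fx']*p[:,0]/-p[:,2],c['cy']+c['fy']*p[:,1]/p[:,2]]
def world(st,X):   # st=(x,y,yaw), X station frame
    x,y,a=st; X=np.atleast_2d(np.array(X,float)); return np.c_[x+np.cos(a)*X[:,0]-np.sin(a)*X[:,1],y+np.sin(a)*X[:,0]+np.cos(a)*X[:,1],X[:,2]]
def local(st,W):
    x,y,a=st; W=np.atleast_2d(W)-[x,y,0]; return np.c_[np.cos(a)*W[:,0]+np.sin(a)*W[:,1],-np.sin(a)*W[:,0]+np.cos(a)*W[:,1],W[:,2]]
def move(goal,yaw,o=None):
    """shift (cm, tool axes) and turn to bring the GRASP point to goal, tool down, tool-y closing line at world yaw (mod pi)"""
    o=o or get_obs(); r=R.from_rotvec(o['tool_rot']); best=None
    for k in (-1,0,1):
        a=yaw+k*np.pi; y=np.array([np.cos(a),np.sin(a),0]); z=np.array([0,0,-1.]); x=np.cross(y,z)
        t=r.inv()*R.from_matrix(np.c_[x,y,z]); rv=t.as_rotvec()
        if best is None or np.linalg.norm(rv)<np.linalg.norm(best): best=rv
    tcp=np.array(goal)+[0,0,tcp_to_grasp]
    return np.round(r.inv().apply(tcp-o['tool_pos'])*100,2),np.round(best,3)
E
python3 - <<'E'
from h import *
c=calibration('top'); im=cv2.imread('pics/top0.png')
g=cv2.cvtColor(im,cv2.COLOR_BGR2GRAY); m=(g>120).astype(np.uint8); m[:120]=0; m[:,:235]=0; m[300:]=0
cs=max(cv2.findContours(m,0,2)[0],key=cv2.contourArea); rr=cv2.minAreaRect(cs); b=cv2.boxPoints(rr); print(rr,b)
W=cast(c,b,0.045); print(W.round(4)); 
print('sides',[np.linalg.norm(W[i]-W[i-1]).round(4) for i in range(4)])
ctr=W.mean(0); e=[W[i]-W[i-1] for i in range(4)]; l=max(e,key=np.linalg.norm); a=np.arctan2(l[1],l[0])-np.pi/2; a=(a+np.pi/2)%np.pi-np.pi/2
st=(ctr[0],ctr[1],a); print('st',st)
for n,p,z in [('knob',(281,213),.08),('vialcap',(300,190),.089),('T',(350,209),.097),('clip',(373,241),.055)]: print(n,local(st,cast(c,p,z)).round(4))
k=world(st,[[-.03,.075,.3]]);print(k)
print(move(world(st,[[0,0,.26]])[0],a+np.pi/2+.0))
print(calibration('wrist')['pose'].round(3), R.from_rotvec(get_obs()['tool_rot']).as_matrix().round(3))
E
```

```text
((317.3517150878906, 213.7530517578125), (131.04122924804688, 93.65375518798828), 15.751173973083496) [[241.57977 241.03532]
 [267.00305 150.8983 ]
 [393.12366 186.47078]
 [367.70038 276.6078 ]]
[[ 0.5344  0.1492  0.045 ]
 [ 0.7607  0.0838  0.045 ]
 [ 0.6634 -0.227   0.045 ]
 [ 0.4441 -0.1556  0.045 ]]
sides [np.float64(0.3179), np.float64(0.2355), np.float64(0.3257), np.float64(0.2306)]
st (np.float64(0.6006445965835777), np.float64(-0.03739776070904466), np.float64(-0.30342019360037664))
knob [[-0.0286  0.0832  0.08  ]]
vialcap [[0.0361 0.055  0.089 ]]
T [[ 0.0242 -0.0699  0.097 ]]
clip [[-0.0286 -0.1479  0.055 ]]
[[0.59442393 0.04313983 0.3       ]]
(array([ 52.67, -33.36,  -1.04]), array([-0.002,  0.   ,  0.746]))
[[ 0.429  0.856  0.288  0.342]
 [-0.903  0.408  0.133 -0.528]
 [-0.003 -0.317  0.948  0.373]
 [ 0.     0.     0.     1.   ]] [[ 0.904  0.428 -0.001]
 [ 0.428 -0.904  0.002]
 [ 0.    -0.002 -1.   ]]
```

arm_command([
  [[3,-2.3,-0.5,0,0,0],[6,-4.6,-1,0,0,0],[9.2,-7,-1.5,0,0,0],[12.4,-9.4,-2,0,0,0],[15.6,-11.8,-2,0,0,0],[18.8,-14.2,-2,0,0,0],[22,-16.6,-2,0,0,0],[25.2,-19,-2,0,0,0],[28.4,-21.4,-2,0,0,0],[31.6,-23.9,-2,0,0,0],[34.8,-26.4,-2,0,0,0],[38,-29,-2,0,0,0]],
])

```text
t: 1.1
tool_pos: [0.4872, -0.1379, 0.4243]
tool_rot: [-3.065, -0.69, 0.0]
contact_force: [1.2, 0.4, -0.9]
opening: 0.0854
grip_force: 0.0
```

arm_command([
  [[3,-2.3,0,0,0,0],[6,-4.5,0,0,0,0],[8.5,-6.5,0,0,0,0],[10.5,-8,0,0,0,0],[11.8,-9,0,0,0,0],[12.3,-9.3,0,0,0,0],[12.3,-9.3,0,0,0,0],[12.3,-9.3,0,0,0,0]],
])

```text
t: 1.77
tool_pos: [0.558, -0.0035, 0.4243]
tool_rot: [3.065, 0.69, -0.002]
contact_force: [0.2, 0.3, -0.1]
opening: 0.0854
grip_force: 0.0
```

```bash
python3 - <<'E'
from h import *
import pickle
o=get_obs(); print(o['t'],o['tool_pos'],o['q'].round(2) if hasattr(o['q'],'round') else o['q'])
c=calibration('wrist'); im,d=get_image('wrist'); pickle.dump((c,im,d),open('w1.pkl','wb')); cv2.imwrite('pics/w1.png',im); print(c['fx'],c['cx'],c['cy'],c['pose'].round(3))
E
```

```text
1.7667 [ 0.55800357 -0.00346969  0.42429443] [-0.14 -0.12  1.75 -0.    1.51  0.99]
373.96080779601687 278.39209389370495 207.60507566453086 [[ 0.429  0.856  0.288  0.632]
 [-0.903  0.407  0.135  0.033]
 [-0.001 -0.318  0.948  0.394]
 [ 0.     0.     0.     1.   ]]
```

View pics/w1.png

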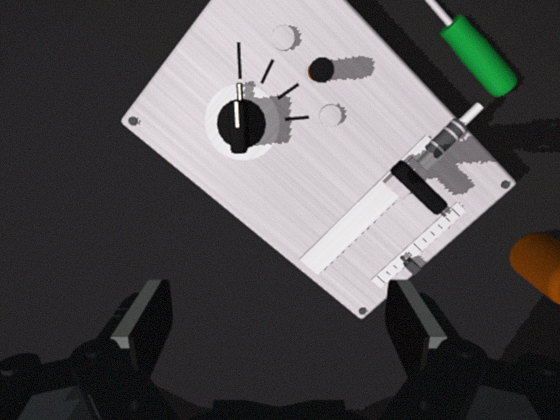

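The wrist view shows three corners at about (123,121), (361,318) and (516,184), and the knob at (241,122) pointing up. The vial cap is at (321,69), in the middle outlet between blanking discs at (285,37) and (331,114), so the target is q=1.0. The crossbar runs from about (398,167) to (440,207), with the clip near (412,264).

```bash
python3 - <<'E'
from h import *
import pickle
from scipy.optimize import least_squares
c,im,d=pickle.load(open('w1.pkl','rb'))
L=np.array([[-.105,.16,.045],[-.105,-.16,.045],[.105,-.16,.045]])
uv=np.array([[123,121],[361,318],[516,184]])
W=cast(c,uv,.045)
f=lambda s:(world(s,L)-W)[:,:2].ravel()
r=least_squares(f,[.6,-.04,-.3]); st=r.x; print('st',st.round(4),'res mm',(r.fun*1000).round(1)); np.save('st.npy',st)
q=lambda a,z,rad=.08:[-.03+rad*np.cos(.75-a),.075+rad*np.sin(.75-a),z]
for n,p,z in [('disc.5',(285,37),.051),('disc1.5',(331,114),.051),('vial',(321,68),.089),('knobtop',(240,122),.087),('tonguetip',(240,84),.07),('T',(419,187),.097),('clip',(413,265),.055)]: print(n,local(st,cast(c,p,z)).round(4))
print('expect',np.round([q(.5,0),q(1,0),q(1.5,0),q(0,0,.035)],4))
cv2.imwrite('pics/crop1.png',cv2.resize(im[140:320,350:520],None,fx=3.3,fy=3.3,interpolation=2))
print('knob',world(st,[-.03,.075,.078]))
print(move(world(st,[-.03,.075,.078])[0],st[2]+.75-np.pi/2))
print(d[122,240],d[187,419],d[264,412])
E
```

```text
st [ 0.595  -0.0323 -0.2957] res mm [ 0.1  4.5 -2.6 -1.8  2.4 -2.7]
disc.5 [[0.0469 0.0935 0.051 ]]
disc1.5 [[0.0283 0.0206 0.051 ]]
vial [[0.0461 0.0562 0.089 ]]
knobtop [[-0.0266  0.0758  0.087 ]]
tonguetip [[-0.0057  0.0958  0.07  ]]
T [[ 0.0341 -0.067   0.097 ]]
clip [[-0.0211 -0.1443  0.055 ]]
expect [[ 0.0475  0.0948  0.    ]
 [ 0.0475  0.0552  0.    ]
 [ 0.0285  0.0205  0.    ]
 [-0.0044  0.0989  0.    ]]
knob [[0.58812882 0.04814691 0.078     ]]
(array([ 4.97, -3.41, 19.17]), array([ 0.   ,  0.001, -0.012]))
0.30014712 0.30751762 0.37334833
```

View pics/crop1.png

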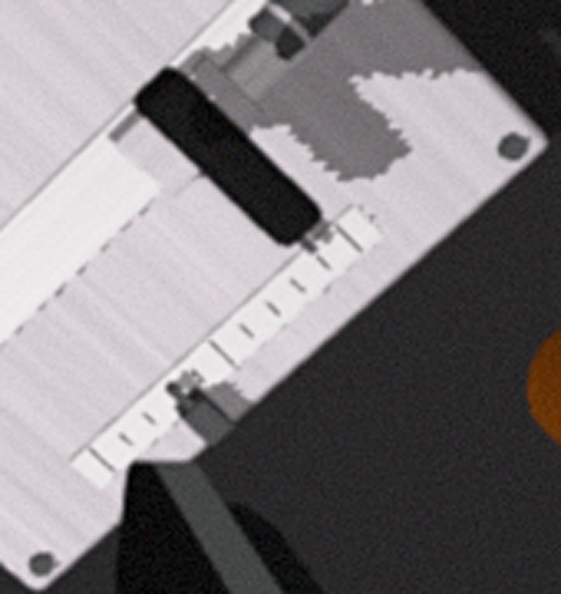

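The discs and vial land within about 1.5 mm of where they should be, so the pose is good enough to descend on the knob.

arm_command([
  [[2.5,-1.7,2,0,0,-0.01],[5,-3.4,5,0,0,-0.01],[5,-3.4,8.5,0,0,-0.01],[5,-3.4,12,0,0,-0.01],[5,-3.4,14.5,0,0,-0.01],[5,-3.4,16.5,0,0,-0.01],[5,-3.4,18,0,0,-0.01],[5,-3.4,19,0,0,-0.01],[5,-3.4,19.2,0,0,-0.01],[5,-3.4,19.2,0,0,-0.01]],
])

```text
t: 2.65
tool_pos: [0.5886, 0.0482, 0.2324]
tool_rot: [-3.062, -0.703, 0.001]
contact_force: [0.1, 0.5, 1.0]
opening: 0.0851
grip_force: 0.0
```

arm_command([
  [[0,0,0,0,0,0],[0,0,0,0,0,0],[0,0,0,0,0,0],[0,0,0,0,0,0],[0,0,0,0,0,0],[0,0,0,0,0,0],[0,0,0,0,0,0],[0,0,0,0,0,0],[0,0,0,0,0,0],[0,0,0,0,0,0]],
], gripper=1, force=25)

```text
t: 3.48
tool_pos: [0.5891, 0.0487, 0.2333]
tool_rot: [3.06, 0.705, 0.001]
contact_force: [0.6, -4.0, 3.2]
opening: 0.0138
grip_force: 28.2
```

```bash
python3 - <<'E'
from h import *
o=get_obs(); st=np.load('st.npy'); print(o['t'],o['opening'],o['grip_force'],o['contact_force'],o['wrist_torque'],local(st,o['tool_pos']))
im,d=get_image('wrist'); cv2.imwrite('pics/w2.png',im)
E
```

```text
3.4833 0.013812010553412536 28.24462652206421 [ 0.59261979 -4.03070674  3.19867304] [-0.58696641 -0.01458784  0.06417284] [[-0.02920893  0.07581407  0.23328028]]
```

View pics/w2.png

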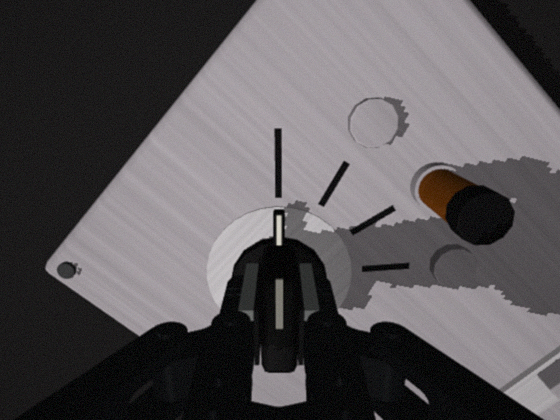

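The fingers hold the bar (opening 13.8 mm) and the tongue lines up with the closed mark at (278,165). The vial at (460,205) sits on the third mark, which is 1.0. Now I turn clockwise.

arm_command([
  [[0,0,0,0,0,0.08],[0,0,0,0,0,0.17],[0,0,0,0,0,0.27],[0,0,0,0,0,0.37],[0,0,0,0,0,0.47],[0,0,0,0,0,0.57],[0,0,0,0,0,0.67],[0,0,0,0,0,0.77],[0,0,0,0,0,0.87],[0,0,0,0,0,0.95],[0,0,0,0,0,1.0],[0,0,0,0,0,1.0]],
])

```text
t: 4.53
tool_pos: [0.5892, 0.0462, 0.2333]
tool_rot: [3.016, -0.849, 0.004]
contact_force: [-1.0, -16.7, 5.2]
opening: 0.0138
grip_force: 28.4
```

```bash
python3 - <<'E'
from h import *
o=get_obs(); st=np.load('st.npy'); m=R.from_rotvec(o['tool_rot']).as_matrix()
print(o['opening'],o['grip_force'],o['contact_force'],o['wrist_torque'],local(st,o['tool_pos']),'q est',.75+st[2]-np.arctan2(m[1,0],m[0,0]),o['q'])
im,d=get_image('wrist'); cv2.imwrite('pics/w3.png',im)
E
```

```text
0.013786494505299698 28.399111032485962 [ -0.99680579 -16.74184433   5.18358128] [-2.54917722  0.09983711  0.03792727] [[-0.0284508   0.07343978  0.23328259]] q est 1.002935427843755 [-0.0461123   0.13865192  1.82316491 -0.00905951  1.17906003  2.07674322]
```

View pics/w3.png

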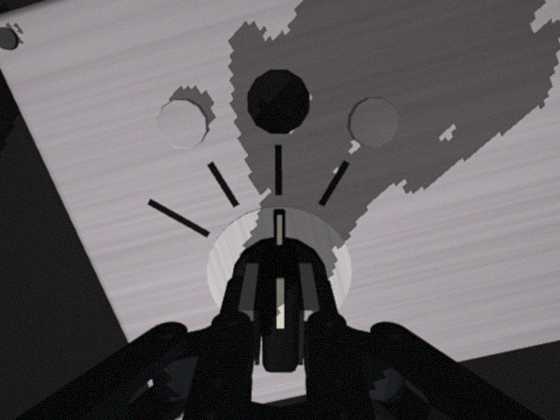

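The knob's white line points straight at the third mark and the vial cap at (278,100). I'll release and rise.

arm_command([
  [[0,0,0,0,0,0],[0,0,0,0,0,0],[0,0,0,0,0,0],[0,0,0,0,0,0],[0,0,0,0,0,0],[0,0,-2,0,0,0],[0,0,-5,0,0,0],[0,0,-8,0,0,0],[0,0,-11,0,0,0],[0,0,-12,0,0,0],[0,0,-12,0,0,0]],
], gripper=-1)

```text
t: 5.5
tool_pos: [0.5897, 0.0493, 0.357]
tool_rot: [-3.023, 0.848, -0.011]
contact_force: [0.7, 0.8, -0.4]
opening: 0.0855
grip_force: 0.0
```

```bash
python3 - <<'E'
from h import *
import pickle
o=get_obs(); st=np.load('st.npy')
c=calibration('wrist'); im,d=get_image('wrist'); cv2.imwrite('pics/w4.png',im)
print(o['t'],o['contact_force'],local(st,o['tool_pos']))
g=world(st,[.030,-.070,.20])[0]; print(g,move(g,st[2]))
E
```

```text
5.5 [ 0.67670297  0.79054397 -0.42207824] [[-0.02878883  0.07658257  0.35695843]]
[ 0.60327791 -0.10804369  0.2       ] (array([ 9.4 , 12.7 , -0.07]), array([-3.00e-03, -1.00e-03,  1.32e+00]))
```

arm_command([
  [[0.5,0.7,0,0,0,-0.12],[1.3,1.8,0,0,0,-0.24],[2.2,3,0,0,0,-0.36],[3.1,4.2,0,0,0,-0.48],[4,5.4,0,0,0,-0.6],[4.9,6.6,0,0,0,-0.72],[5.8,7.8,0,0,0,-0.84],[6.7,9,0,0,0,-0.96],[7.6,10.2,0,0,0,-1.08],[8.5,11.4,0,0,0,-1.2],[9.2,12.4,0,0,0,-1.32],[9.4,12.7,0,0,0,-1.44]],
])

```text
t: 6.55
tool_pos: [0.6023, -0.1096, 0.349]
tool_rot: [-2.828, -1.361, 0.006]
contact_force: [-0.5, -0.3, 0.3]
opening: 0.0853
grip_force: 0.0
```

arm_command([
  [[0,0,0,0,0,-0.12],[0,0,0,0,0,-0.24],[0,0,0,0,0,-0.34],[0,0,0,0,0,-0.38],[0,0,0,0,0,-0.38],[0,0,0,0,0,-0.38]],
])

```text
t: 7.05
tool_pos: [0.6025, -0.1081, 0.3499]
tool_rot: [-2.525, -1.864, 0.004]
contact_force: [0.0, -0.2, -1.1]
opening: 0.0854
grip_force: 0.0
```

```bash
python3 - <<'E'
from h import *
import pickle
o=get_obs(); st=np.load('st.npy')
c=calibration('wrist'); im,d=get_image('wrist'); pickle.dump((c,im,d),open('w5.pkl','wb')); cv2.imwrite('pics/w5.png',im)
print(o['t'],local(st,o['tool_pos']),o['q'],o['contact_force'])
E
```

```text
7.05 [[ 0.02924035 -0.07030033  0.34991689]] [-2.99097221e-01  6.24067603e-02  1.69562114e+00  1.01872714e-04
  1.38779647e+00  4.17421612e-05] [ 0.02924433 -0.24967237 -1.05110358]
```

View pics/w5.png

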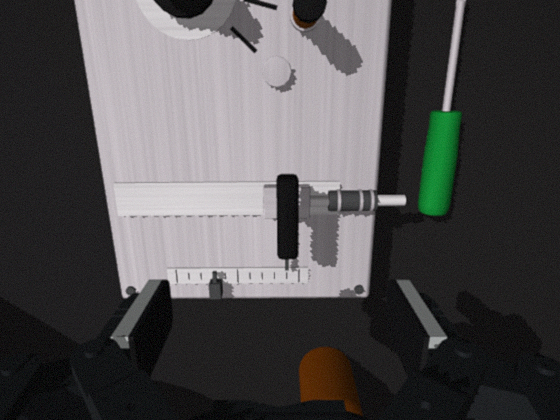

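The wrist view shows the crossbar centred at (287.5,217) and the pointer tip at (288.5,268). The clip tongue is at (214.5,274) and the bottle at about (326,380), on the tool's -x side.

```bash
python3 - <<'E'
from h import *
import pickle
c,im,d=pickle.load(open('w5.pkl','rb')); st=np.load('st.npy')
g=cv2.cvtColor(im,cv2.COLOR_BGR2GRAY)
def cen(y0,y1,x0,x1,t):
    m=(g[y0:y1,x0:x1]<t); ys,xs=np.nonzero(m); return xs.mean()+x0,ys.mean()+y0,xs.min()+x0,xs.max()+x0,len(xs)
bar=cen(172,262,270,302,60); clip=cen(280,298,205,226,110); 
for r in (262,264,266,268,270): print(r,g[r,280:298])
for r in (270,272,274,276): print(r,g[r,207:224])
print(bar,clip)
# station axis fit from long edges: right edge / corners holes near (131,291),(360,289)
H=cast(c,[[131,291],[360,289]],.045); print('front edge yaw check',np.arctan2(*(H[1]-H[0])[[1,0]]),st[2])
for n,p,z in [('bar',bar[:2],.097),('pointer',(288.5,268),.055),('cliptongue',(214.5,274),.053),('clipblock',clip[:2],.055)]: print(n,local(st,cast(c,p,z)).round(4))
o=get_obs(); b=cast(c,bar[:2],.097)[0]; b[2]=.0895; print(move(b,st[2]))
ct=calibration('top'); print('bottle',local(st,cast(ct,[[440,212],[425,222]],.1)))
E
```

```text
262 [186 182 184 190 170  99  60  68 111 174 173 134 103 100 102  98  96 120]
264 [182 186 186 190 172  99  65  68 111 173 174 129 110 104  97  98  96 125]
266 [169 163 165 169 151  91  65  61 105 156 140 106  92  89  95  88  86  90]
268 [184 187 190 189 170  96  63  62 115 181 171 126 103 104 106 128 167 178]
270 [200 202 204 201 185 151 135 137 158 193 197 175 118 111 127 129 134 151]
270 [205 211 216 211 211 206 182 173 172 185 213 216 214 211 203 204 213]
272 [206 204 208 205 191 122  53  43  43  77 133 148 147 144 119 119 156]
274 [209 212 208 210 200 140  76  63  60  68 112 121 119 118 117 119 112]
276 [209 210 210 213 204 146  81  66  61  90 154 146 128 121 117 125 140]
(np.float64(287.3577611079054), np.float64(215.97691863819966), np.int64(277), np.int64(298), 1733) (np.float64(216.82394366197184), np.float64(288.75704225352115), np.int64(209), np.int64(225), 284)
front edge yaw check -0.2859631387749187 -0.2956515599229853
bar [[ 0.0341 -0.067   0.097 ]]
pointer [[ 0.036  -0.1256  0.055 ]]
cliptongue [[-0.023 -0.132  0.053]]
clipblock [[-0.0215 -0.1442  0.055 ]]
(array([ 0.32,  0.51, 10.63]), array([-0.003, -0.   , -0.003]))
bottle [[ 0.08004564 -0.27385018  0.1       ]
 [ 0.04801039 -0.24638711  0.1       ]]
```

The bar, pointer and clip give a pull of about 57 mm. Next: descend and grip.

arm_command([
  [[0.2,0.3,3,0,0,0],[0.3,0.5,6,0,0,0],[0.3,0.5,8.5,0,0,0],[0.3,0.5,10,0,0,0],[0.3,0.5,10.6,0,0,0],[0.3,0.5,10.6,0,0,0],[0.3,0.5,10.6,0,0,0]],
])

```text
t: 7.68
tool_pos: [0.6088, -0.107, 0.247]
tool_rot: [2.527, 1.867, 0.0]
contact_force: [-0.0, -0.5, 0.8]
opening: 0.0855
grip_force: 0.0
```

```bash
python3 - <<'E'
from h import *
import pickle
o=get_obs(); st=np.load('st.npy')
c=calibration('wrist'); im,d=get_image('wrist'); pickle.dump((c,im,d),open('w6.pkl','wb')); cv2.imwrite('pics/w6.png',im)
print(o['t'],local(st,o['tool_pos']),o['tool_pos'],o['contact_force'])
E
```

```text
7.6833 [[ 0.03498249 -0.06734521  0.24700549]] [ 0.60881773 -0.1069558   0.24700549] [-0.03652547 -0.45140224  0.77413617]
```

View pics/w6.png

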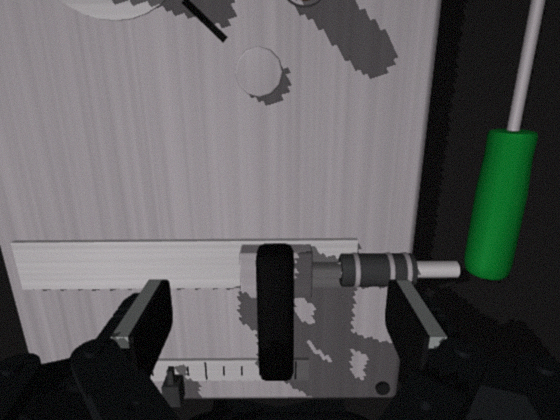

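The bar at (275,312) sits between the open fingers, with the clip at (172,385). I'll grip it.

arm_command([
  [[0,0,0.2,0,0,0],[0,0,0.2,0,0,0],[0,0,0.2,0,0,0],[0,0,0.2,0,0,0],[0,0,0.2,0,0,0],[0,0,0.2,0,0,0],[0,0,0.2,0,0,0],[0,0,0.2,0,0,0],[0,0,0.2,0,0,0],[0,0,0.2,0,0,0]],
], gripper=1, force=60)

```text
t: 8.57
tool_pos: [0.6082, -0.1067, 0.2452]
tool_rot: [-2.524, -1.867, 0.003]
contact_force: [-5.1, 0.3, 5.5]
opening: 0.0128
grip_force: 60.1
```

```bash
python3 - <<'E'
from h import *
o=get_obs(); st=np.load('st.npy')
print(o['t'],local(st,o['tool_pos']),o['tool_pos'],o['contact_force'],o['opening'],o['grip_force'],R.from_rotvec(o['tool_rot']).as_matrix().round(4))
E
```

```text
8.5667 [[ 0.03431746 -0.06732707  0.24518213]] [ 0.60818684 -0.10674469  0.24518213] [-5.0644291   0.29816676  5.5056497 ] 0.01284867659354938 60.09576737880707 [[ 2.929e-01  9.561e-01 -2.800e-03]
 [ 9.561e-01 -2.929e-01  5.000e-04]
 [-3.000e-04 -2.800e-03 -1.000e+00]]
```

arm_command([
  [[0,-0.2,0,0,0,0],[0,-0.7,0,0,0,0],[0,-1.3,0,0,0,0],[0,-2,0,0,0,0],[0,-2.8,0,0,0,0],[0,-3.6,0,0,0,0],[0,-4.3,0,0,0,0],[0,-5,0,0,0,0],[0,-5.5,0,0,0,0],[0,-5.8,0,0,0,0],[0,-5.8,0,0,0,0],[0,-5.8,0,0,0,0]],
])

```text
t: 9.57
tool_pos: [0.5539, -0.0905, 0.2452]
tool_rot: [2.522, 1.864, 0.005]
contact_force: [8.4, -3.3, -4.8]
opening: 0.0128
grip_force: 58.9
```

```bash
python3 - <<'E'
from h import *
import pickle
o=get_obs(); st=np.load('st.npy')
print(o['t'],local(st,o['tool_pos']),o['contact_force'],o['opening'],o['grip_force'])
c0,im0,d0=pickle.load(open('w5.pkl','rb'))
print('depth tongue',d0[270:278,210:220].round(4)); print('strip/pointer',d0[274,196:204],d0[264,284:290])
D=local(st,c0['pose'][None,:3,3]); 
for nm,u,v in [('tongue',214,274),('tongue',214,276),('tongue',215,273),('pointer',286,264),('pointer',287,264),('strip',200,274),('block',217,286)]:
    z=d0[v,u]; p=np.array([(u-c0['cx'])/c0['fx']*z,-(v-c0['cy'])/c0['fy']*z,-z,1]); print(nm,local(st,(c0['pose']@p)[None,:3]).round(4))
im,d=get_image('wrist'); c=calibration('wrist'); pickle.dump((c,im,d),open('w7.pkl','wb')); cv2.imwrite('pics/w7.png',im)
ims,ds=get_image('scene'); u,v=proj(calibration('scene'),world(st,[-.023,-.13,.055]))[0]; print(u,v)
a=cv2.resize(ims[int(v)-30:int(v)+30,int(u)-30:int(u)+30],(400,400),interpolation=2)
imt,_=get_image('top'); u,v=proj(calibration('top'),world(st,[-.023,-.13,.055]))[0]; print(u,v)
b=cv2.resize(imt[int(v)-30:int(v)+30,int(u)-30:int(u)+30],(400,400),interpolation=2)
w=cv2.resize(im[210:420,:],(560,210)); pad=np.zeros((200,800,3),np.uint8); pad[:,:533]=cv2.resize(w,(533,200))
cv2.imwrite('pics/m7.png',np.vstack([np.hstack([a,b]),pad]))
E
```

```text
9.5667 [[-0.02233986 -0.0675549   0.24522809]] [ 8.36651979 -3.29738405 -4.76018853] 0.012845030794801596 58.89055788516998
depth tongue [[0.3046 0.3035 0.3033 0.3048 0.305  0.3052 0.3032 0.     0.3053 0.3045]
 [0.3037 0.3061 0.3033 0.2982 0.298  0.2987 0.2972 0.3052 0.3064 0.3036]
 [0.3055 0.3045 0.297  0.2958 0.2964 0.2968 0.2978 0.3044 0.3055 0.3045]
 [0.303  0.3054 0.2953 0.2969 0.2967 0.2962 0.2974 0.3047 0.3054 0.3044]
 [0.3045 0.3065 0.2967 0.2961 0.2967 0.2967 0.298  0.3056 0.3063 0.3057]
 [0.3054 0.3061 0.2957 0.297  0.2963 0.2965 0.2974 0.3063 0.3059 0.3058]
 [0.3054 0.306  0.2973 0.2971 0.2972 0.2968 0.2974 0.3074 0.3048 0.3068]
 [0.3068 0.3064 0.306  0.2956 0.297  0.2973 0.2983 0.3063 0.3069 0.3068]]
strip/pointer [0.3051612  0.30503237 0.3049312  0.3052207  0.30518687 0.30513272
 0.30535796 0.30569515] [0.30465108 0.29061216 0.2915747  0.2910553  0.2920173  0.30427364]
tongue [[-0.0231 -0.1309  0.0549]]
tongue [[-0.0232 -0.1327  0.055 ]]
tongue [[-0.0222 -0.13    0.0551]]
pointer [[ 0.034  -0.1212  0.0567]]
pointer [[ 0.0348 -0.121   0.0572]]
strip [[-0.036  -0.135   0.0474]]
block [[-0.0209 -0.1404  0.0571]]
177.9051403424263 186.66232618540397
364.5668340828057 238.6788331551956
```

View pics/m7.png

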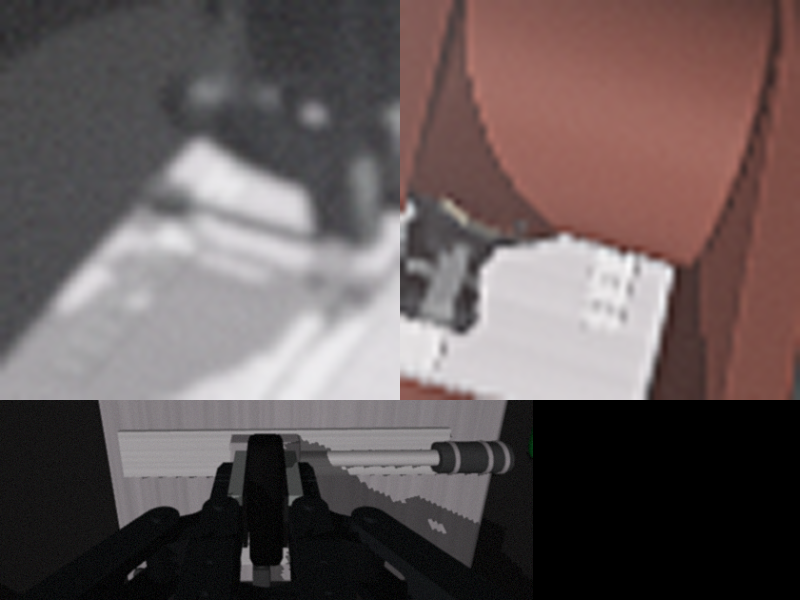

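The scene crop shows the pointer merging with the clip at about (165,195), a single line. The wrist strip shows the clip between the fingers at about wrist pixel (275,394). The depth-based pull is 57.3 mm against 56.7 mm now, so I'll add 0.6 mm and check once.

arm_command([
  [[0,-0.06,0,0,0,0],[0,-0.06,0,0,0,0],[0,-0.06,0,0,0,0],[0,-0.06,0,0,0,0]],
])

```text
t: 10.05
tool_pos: [0.5536, -0.0903, 0.2452]
tool_rot: [2.522, 1.864, 0.005]
contact_force: [8.5, -3.7, -4.6]
opening: 0.0132
grip_force: 58.9
```

```bash
python3 - <<'E'
from h import *
o=get_obs(); st=np.load('st.npy')
print(o['t'],local(st,o['tool_pos']),o['contact_force'],o['opening'],o['grip_force'])
c=calibration('wrist'); im,d=get_image('wrist')
print('proj pointer/clip',proj(c,world(st,[[-.0229,-.126,.055],[-.0229,-.132,.055],[-.0229,-.143,.055]])).round(1))
print(d[375:415:4,262:292:3].round(3))
a=cv2.resize(cv2.convertScaleAbs(im[350:420,230:320],alpha=1.5),(720,560),interpolation=2); cv2.imwrite('pics/m8.png',a)
E
```

```text
10.05 [[-0.02271301 -0.06755249  0.24520399]] [ 8.54750566 -3.66985204 -4.57370231] 0.013200976989310925 58.87404799461365
proj pointer/clip [[275.2 366.8]
 [275.3 376. ]
 [275.4 392.4]]
[[0.149 0.147 0.145 0.147 0.    0.146 0.145 0.145 0.146 0.145]
 [0.209 0.146 0.146 0.146 0.146 0.145 0.146 0.148 0.146 0.147]
 [0.211 0.213 0.147 0.148 0.147 0.148 0.149 0.147 0.148 0.147]
 [0.213 0.214 0.2   0.2   0.2   0.199 0.2   0.2   0.213 0.213]
 [0.215 0.213 0.199 0.198 0.2   0.198 0.199 0.197 0.215 0.213]
 [0.215 0.216 0.199 0.2   0.199 0.201 0.199 0.2   0.214 0.215]
 [0.216 0.216 0.201 0.199 0.201 0.2   0.2   0.2   0.216 0.215]
 [0.088 0.273 0.2   0.202 0.201 0.202 0.201 0.201 0.274 0.274]
 [0.087 0.086 0.087 0.087 0.086 0.088 0.087 0.087 0.087 0.086]
 [0.086 0.085 0.086 0.086 0.086 0.086 0.087 0.084 0.087 0.086]]
```

View pics/m8.png

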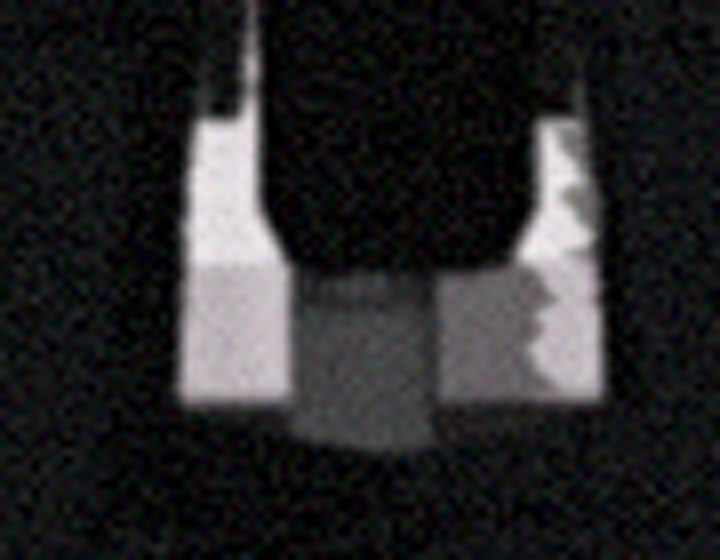

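The clip block spans crop columns 292–437, so its centre is at image u≈275.6. The bar's end is centred at about u≈280. I'll turn both into station x using depth-based segmentation, without another picture.

```bash
python3 - <<'E'
from h import *
import pickle
st=np.load('st.npy'); c=calibration('wrist'); im,d=get_image('wrist')
def pts(c,d):
    v,u=np.mgrid[0:420,0:560]; z=d
    p=np.stack([(u-c['cx'])/c['fx']*z,-(v-c['cy'])/c['fy']*z,-z],-1)@c['pose'][:3,:3].T+c['pose'][:3,3]
    return local(st,p.reshape(-1,3)).reshape(420,560,3)
def edges(P,d,r0,r1,u0,u1,zl,zh,lab):
    out=[]
    for v in range(r0,r1):
        m=(P[v,u0:u1,2]>zl)&(P[v,u0:u1,2]<zh)&(d[v,u0:u1]>0); u=np.nonzero(m)[0]+u0
        if len(u)>2: out.append((P[v,u[0],0]+0,P[v,u[-1],0],len(u),P[v,u,1].mean(),P[v,u,2].mean()))
    a=np.array(out); print(lab,'centre x %.4f width %.4f y %.3f..%.3f z %.4f n %d'%(np.median(a[:,:2].mean(1)),np.median(a[:,1]-a[:,0]),a[0,3],a[-1,3],a[:,4].mean(),len(a)))
P=pts(c,d)
edges(P,d,300,375,250,310,.092,.102,'now bar'); edges(P,d,387,402,262,292,.051,.061,'now block')
c5,i5,d5=pickle.load(open('w5.pkl','rb')); P5=pts(c5,d5)
edges(P5,d5,272,279,205,226,.0515,.061,'w5 tongue'); edges(P5,d5,281,294,203,230,.0515,.061,'w5 block')
edges(P5,d5,261,269,278,298,.0525,.061,'w5 pointer'); edges(P5,d5,180,252,270,305,.092,.102,'w5 bar')
c6,i6,d6=pickle.load(open('w6.pkl','rb')); P6=pts(c6,d6)
edges(P6,d6,260,370,250,305,.092,.102,'w6 bar'); edges(P6,d6,380,402,155,190,.051,.061,'w6 block')
c7,i7,d7=pickle.load(open('w7.pkl','rb')); print(get_obs()['tool_pos'],local(st,get_obs()['tool_pos']))
E
```

```text
now bar centre x -0.0213 width 0.0129 y -0.059..-0.093 z 0.0970 n 75
now block centre x -0.0231 width 0.0096 y -0.139..-0.147 z 0.0569 n 15
w5 tongue centre x -0.0230 width 0.0029 y -0.129..-0.135 z 0.0549 n 7
w5 block centre x -0.0227 width 0.0092 y -0.138..-0.147 z 0.0563 n 13
w5 pointer centre x 0.0344 width 0.0023 y -0.119..-0.125 z 0.0571 n 8
w5 bar centre x 0.0342 width 0.0133 y -0.044..-0.091 z 0.0968 n 72
w6 bar centre x 0.0341 width 0.0135 y -0.044..-0.091 z 0.0968 n 110
w6 block centre x -0.0227 width 0.0094 y -0.138..-0.148 z 0.0558 n 22
[ 0.55356828 -0.09033798  0.24522182] [[-0.02271164 -0.06754605  0.24522182]]
```

```bash
python3 - <<'E'
from h import *
st=np.load('st.npy'); o=get_obs(); m=R.from_rotvec(o['tool_rot']).as_matrix(); print(m.round(4)); print('grasp',local(st,o['tool_pos']+.1547*m[:,2]),'grasp at grip',local(st,np.array([.60818684,-.10674469,.24518213])+.1547*np.array([-.0028,.0005,-1])))
c=calibration('wrist'); im,d=get_image('wrist'); g=im.max(2)
for v in (364,369,374): print(v,g[v,254:306])
for v in (369,): print(local(st,cast(c,[[262.75,v],[297.1,v],[279.9,v]],.097)).round(4))
print(local(st,cast(c,[[266.5,392],[284.6,392],[275.6,392]],.055)).round(4))
E
```

```text
[[ 2.936e-01  9.559e-01  6.200e-03]
 [ 9.559e-01 -2.935e-01 -2.500e-03]
 [-6.000e-04  6.700e-03 -1.000e+00]]
grasp [[-0.02167369 -0.06763826  0.09052533]] grasp at grip [[ 0.03388056 -0.06737929  0.09048213]]
364 [ 35  58  49  39  40  67 118 136  57   4  10   7  10  21  10  11   9  12
   0   7  10  11   8   8   1  11  11  13   7  11   7  17   3   6  11   7
  15   6   3  13   1  11  12  27  43  46  44  42  49  34   9   8]
369 [116 151 148 152 149 150 156 130  65   9   7  15   5   6   8   4  14   8
  13   8   7   5  16   6  22   5  15   0   2  14   4   9   8  10  14  11
  11   4  15   5   1   6  36  93 143 152 136  99  80  55  27  12]
374 [150 153 148 154 150 147 155 141  65  15   6   9   9  11   0  16   7  12
  13   9  12  11  11  16  16   9   6  15  14   2   6   5  15   7  11  11
  11  16  15   2   0   6  26  91 145 145 112  84  81  74  49  19]
[[-0.0275 -0.0898  0.097 ]
 [-0.0142 -0.0899  0.097 ]
 [-0.0208 -0.0899  0.097 ]]
[[-0.0277 -0.1427  0.055 ]
 [-0.0179 -0.1428  0.055 ]
 [-0.0228 -0.1427  0.055 ]]
```

Both the tilt-corrected grasp point and the bar edges put the slide at 55.5 mm. The target is 57.3 mm, so about 1.8 mm remains.

arm_command([
  [[0,-0.1,0,0,0,0],[0,-0.18,0,0,0,0],[0,-0.18,0,0,0,0],[0,-0.18,0,0,0,0],[0,-0.18,0,0,0,0]],
])

```text
t: 10.62
tool_pos: [0.5519, -0.0898, 0.2452]
tool_rot: [2.522, 1.864, 0.005]
contact_force: [8.8, -3.5, -4.6]
opening: 0.013
grip_force: 58.9
```

```bash
cat > chk.py <<'E'
from h import *
st=np.load('st.npy'); o=get_obs(); m=R.from_rotvec(o['tool_rot']).as_matrix(); gx=local(st,o['tool_pos']+.1547*m[:,2])[0]; print(o['t'],'pull by grasp',.03388-gx[0],o['contact_force'],o['grip_force'],o['opening'])
c=calibration('wrist'); im,d=get_image('wrist')
def mid(v,u0,u1,z,t):
    m=np.nonzero(im[v,u0:u1].max(1)<t)[0]+u0; return local(st,cast(c,[[(m[0]+m[-1])/2,v]],z))[0,0],len(m)
print('bar',[mid(v,257,304,.097,60) for v in (369,371,373,375)])
b=[]
for v in (388,390,392,394,396):
    m=np.nonzero((d[v,255:300]>.19)&(d[v,255:300]<.2065))[0]+255; b.append((local(st,cast(c,[[(m[0]+m[-1])/2,v]],.055))[0,0],len(m)))
print('block',b)
E
python3 chk.py
```

```text
10.6167 pull by grasp 0.057334316785040654 [ 8.81732032 -3.49149693 -4.61700124] 58.865767121315 0.012960771155121155
bar [(np.float64(-0.021422079588502743), 35), (np.float64(-0.02278008687139902), 34), (np.float64(-0.02278108066924245), 34), (np.float64(-0.02278207864152799), 34)]
block [(np.float64(-0.023264060316516774), 19), (np.float64(-0.02326717579298076), 19), (np.float64(-0.023270304593446256), 19), (np.float64(-0.02300338796471052), 18), (np.float64(-0.023005963734748336), 18)]
```

The pull now agrees within about 0.3 mm. I'll add a final 0.2 mm and check the knob's seating numerically from the saved picture taken after release.

arm_command([
  [[0,-0.02,0,0,0,0],[0,-0.02,0,0,0,0],[0,-0.02,0,0,0,0],[0,-0.02,0,0,0,0],[0,-0.02,0,0,0,0],[0,-0.02,0,0,0,0]],
])

```text
t: 11.17
tool_pos: [0.5517, -0.0898, 0.2452]
tool_rot: [2.522, 1.864, 0.006]
contact_force: [8.9, -3.3, -5.4]
opening: 0.0133
grip_force: 58.9
```

```bash
python3 chk.py; python3 - <<'E'
from h import *
im=cv2.imread('pics/w4.png'); g=cv2.cvtColor(im,cv2.COLOR_BGR2GRAY)
k=(g<45).astype(np.uint8); n,l,s,ce=cv2.connectedComponentsWithStats(k)
for i in range(1,n):
    if s[i,4]>60: print('dark',s[i],ce[i].round(1))
# bright pixels inside the knob
E
```

```text
11.1667 pull by grasp 0.05745649987408444 [ 8.919566   -3.2785469  -5.41615249] 58.855944871902466 0.01332553718885442
bar [(np.float64(-0.021536740822354856), 35), (np.float64(-0.023089032418806055), 35), (np.float64(-0.02289578338317072), 34), (np.float64(-0.02289679086679136), 34)]
block [(np.float64(-0.023102123385649063), 18), (np.float64(-0.023104679589035296), 18), (np.float64(-0.02310724672421236), 18), (np.float64(-0.023109824861456393), 17), (np.float64(-0.02311241407164738), 18)]
dark [     0      0    560    420 123061] [231.5 276.1]
dark [451   0  27  15 240] [463.4   6.3]
dark [ 448   32  106   49 2559] [500.6  56.2]
dark [273  77  29  30 680] [286.8  91.4]
dark [310 129  16  26  72] [317.1 142. ]
dark [211 152  33  21  70] [227.  161.7]
dark [ 259  164   55   77 2419] [286.  203.3]
```

```bash
python3 - <<'E'
from h import *
g=cv2.cvtColor(cv2.imread('pics/w4.png'),cv2.COLOR_BGR2GRAY)
for v in range(166,240,8):
    u=np.nonzero(g[v,255:318]<45)[0]+255; w=np.nonzero((g[v,280:293]>120))[0]+280; print(v,u[0],u[-1],(u[0]+u[-1])/2,w)
E
```

```text
166 284 289 286.5 [280 281 286 287 291 292]
174 279 293 286.0 [286 287]
182 266 307 286.5 []
190 261 312 286.5 [285 286 287 288]
198 259 313 286.0 [285 286 287 288 289]
206 260 312 286.0 [285 286 287 288 289]
214 263 309 286.0 [285 286 287 288]
222 270 301 285.5 []
230 278 295 286.5 []
238 278 295 286.5 []
```

The released knob's line is vertical at u≈286.5, aimed at the vial cap at u≈286.8, so it's seated. The slide is at the mark and held, so I'm handing in.

```bash
python3 -c "
from station import *
print(finish_job())"
```

```text
the job is handed in; nothing more can be done
None
```

The job is handed in at about 11 s on the robot's clock: the selector is seated at the vial (middle outlet, 1.0) and the gripper is holding the slide about 57.4 mm out, within roughly 0.3 mm of the marker by my measurements; nothing around the station was touched as far as the contact forces show.

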